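# Hang the cutlery caddy on the keyhole stud

## Task

Hang the blue cutlery caddy on the steel stud of the wooden board: feel the large end of the keyhole in its back over the stud's head until its back lies flat on the board, then push it straight down against the sprung clamp until the stud is fully home at the top of the slot. Work gently (push with no more than about 25 N), leave the caddy hanging level and let go; leave the other things where they are.

Things in the scene. Friction and masses are not known exactly. Their poses are not given: they have to be found in the camera images.
- caddy: Open-topped blue metal cutlery caddy, 70 deep (x), 60 wide (y), 80 mm tall (z), 0.11 to 0.22 kg, standing upright. Origin: centre of its underside, z up. Its flat 4 mm thick back with the keyhole is the +x face, 35 mm from the origin; the front wall (-x, two white stripes) is 66 mm tall. Upright 2.5 mm side walls: grasp across the width (y) from above, TCP 25 mm below the rim.
- keyhole (a point): On the outer face of the caddy's back, the centre of the large end of the keyhole: 35, 0, 35 mm in the caddy's frame, same axes. The large end is an octagon 22 mm across flats. An 11 mm wide slot runs up from it.
- slot_top (a point): On the outer face of the caddy's back, where the stud's axis lies when it is home against the top of the slot: 35, 0, 55 mm in the caddy's frame, so the caddy slides down 20 mm from entry to home. Inside, steel ramps beside the slot thicken the wall from 4 to 7.5 mm: after about 8 mm of travel they draw the stud out and the caddy must be pushed down with some 5 to 15 N until the hard stop.
- stand: Wooden upright board fixed to the worktop, 170 wide (y), 18 thick, 158 mm tall, on a 12 mm thick base that reaches 25 mm in front. Origin: foot of the front face, middle of its width. The front face is the plane x = 0 and looks along the stand's -x, roughly to the robot; z up. One steel stud stands out of it.
- stud_nominal (a point): Nominal place of the stud on the board's face, 130 mm up, stand's axes. The real stud is anywhere within 12 mm in y and 6 mm in z of it, not measured: find it by sight or feel. Neck 8 mm; head 18 mm across, 5.5 to 12.5 mm in front of the face, its last 4.5 mm a 45 degree cone down to 9 mm across. Only with the head through the keyhole can the caddy's back reach the board.
- stud (a joint): How far the sprung stud (2000 N/m) is drawn out of the board: 0 at rest, about 0.0017 m when the caddy is fully home, negative (to -0.003, a hard stop) when it is pushed in.
- tape_roll: roll of cream adhesive tape lying flat, 98x96x25 mm; bystander. Leave alone.
- mug: pale mug with a handle, 92x127x95 mm; bystander. Leave alone.
- salt_shaker: glass salt shaker with grey cap, 44x44x90 mm; bystander. Leave alone.
- opener: bottle opener with dark green grip, 174x41x20 mm; bystander. Leave alone.
- oregano: spice jar with dark cap, 44x44x96 mm; bystander. Leave alone.
Mind the look-alikes: they are no part of the job. There is more than one size of the caddy; the one meant has the size given above.

How it is judged:
By the outcome, as a careful person would: the job done as asked, in the order asked, and still so for the second after the job is handed in, with the robot touching nothing.
It also fails if it takes over 61 s, if anything falls off the work surface, if the arm or the gripper's body presses on something with over 40 N, if the wrist force passes 120 N, or if a joint passes its speed limit or range.

## Robot

A 6-joint arm with a two-finger parallel gripper is mounted at the origin on a cart in front of the work surface, level with it; the furniture and walls round the work are solid. World frame = base frame: x ahead of the robot, y to its left, z up, the work surface at z = 0. Lengths are in m, angles in rad, forces in N, time in s.
With the tool pointing down it reaches from about 0.35 to 0.725 m from the base axis. Payload 6 kg.
Tool frame: the origin (TCP) lies between the finger pads, 19 mm behind the fingertips; this is the grasp point; z points along the fingers, y is the line along which they close (so a half turn about z gives the same grasp; the last joint's range is limited). The gripper opens to 85 mm and grips with 20 to 120 N. Pads are 22 mm wide; open, the fingers measure 114 mm over their backs; the gripper's body (76 mm by 85 mm) begins 54 mm behind the grasp point. The pads swing forward as they close: fully open they stand 13 mm farther back than shut.
Start: joints at [1.662, 0.04, 0.085, 0, -1.615, -0.334], TCP at [0.144, 0.582, 0.25] pointing down, gripper open.
Joint ranges: [-2.56, 2.56], [-1.29, 2.01], [-1.08, 1.49], [-3.29, 1.98], [-2.81, -0.18], [-2.99, 2.99]. Speed limits (rad/s): [2.57, 2.57, 3.01, 3.14, 3.14, 3.14].

## Interface

Orientations are given as [roll, pitch, yaw] about the fixed x, y, z axes, in that order (R = Rz(yaw) Ry(pitch) Rx(roll)).
In Python, from cell import r gives the robot as it stands.
- The arm moves only by the tool play_rows, never from a script. Its argument "moves" is a list of rows, each a list of 2 entries, a list of its own where there are three numbers: the shift along the world's x, y, z in mm, then the turn about the world's z in degrees. In form: [[[tx, ty, tz], spin], ...]. A call has exactly 8 rows; each row is the pose to reach, as a shift and turn from the pose commanded when the call began; what a row does not reach only later rows make up. A row lasts 1/10 s, in which the tool goes at most 50 mm and 8.59 degrees, less where a joint would pass 70% of its speed; a pose out of reach is approached as far as the arm can. A call with a gripper value outside its range is refused whole. "claw" is the opening, from 0 (shut) to 1 (fully open), set as the call begins (left out, the last holds). The fingers move at their own pace and stop on an object; "squeeze" is the grip in N (left out, the last holds). Time passes only in rows, so rows that repeat a pose let the fingers close, or fill a call up. It gives the time, the measured TCP pose, the force, the opening and the grip force at its end, in the units of the state.
- r.get_state(): the state, without advancing time (a new reading comes with each control period).
- r.capture(name): name is "scene" or "top"; returns a dict with "frame" (384x512x3 uint8, red, green, blue), "camera_matrix" (3x3 intrinsics, pixels), "rvec" (rotation vector, rad) and "tvec" (3), from world to camera coordinates, as OpenCV has them. Camera axes: x right, y down, z forward; pixel columns grow to the right and rows downward; lengths in m; the calibration is good to about 2 mm. A picture is of the moment at which its call begins. There is no depth.
- r.finish_job(): hands the job in; it is judged then, once.
The state is a dict: "clock": time; "joint_pos": joint angles; "qd": joint speeds; "effort": joint torques, N m; "tcp_pos": TCP position; "tool_rot": TCP orientation; "wrist_force": force on the tool from outside, world axes, zero at the start; "torque": the same for the moment, N m; "gripper_width": finger opening in m; "grasp_force": force on a finger pad.
Only numpy, scipy, OpenCV 4.12 (cv2) and the standard library are available. Lean on these libraries where they do the work, as an engineer would, in place of code of your own. Each camera call takes 0.05 s, during which the arm holds its last target. There are 200 camera calls.

## Working session

There is one attempt and no reset: what is moved stays moved. The work goes in short steps, Python scripts to look and compute and a tool call to move; the robot and the scene stay as the last step left them, time stands still between calls to the robot, and variables do not carry over. Pictures are saved under pics/ and viewed, at most 10 in all, crops included, and the job is handed in when it is done.

Besides the shell and the picture viewer there is one more tool, called after "Call:" as name(argument=value, ...), one argument or row to a line, values as JSON. play_rows: Moves the arm, as the interface text tells. Its arguments: {"type":"object","properties":{"moves":{"type":"array","items":{"type":"array"}},"claw":{"type":"number"},"squeeze":{"type":"number"}},"required":["moves"]}

```bash
mkdir -p pics; cat > h.py <<'E'
import numpy as np, cv2
from cell import r
def cap(n):
    d=r.capture(n); K=np.array(d["camera_matrix"],float);R=cv2.Rodrigues(np.array(d["rvec"],float))[0];t=np.array(d["tvec"],float).ravel()
    return np.array(d["frame"]),K,R,t
def ray(c,u,v):
    f,K,R,t=c; o=-R.T@t; d=R.T@np.linalg.inv(K)@[u,v,1]; return o,d
def onz(c,u,v,z):
    o,d=ray(c,u,v); return o+d*(z-o[2])/d[2]
def proj(c,p):
    f,K,R,t=c; q=K@(R@np.array(p,float)+t); return q[:2]/q[2]
def save(img,name,s=1):
    cv2.imwrite("pics/"+name,cv2.resize(img[...,::-1],None,fx=s,fy=s,interpolation=cv2.INTER_CUBIC))
E
python3 - <<'E'
from h import *
a=cap("scene");b=cap("top")
save(a[0],"s1.png",1.5);save(b[0],"t1.png",1.5)
for c in(a,b): print(c[1][0,0],-c[2].T@c[3],c[2][2])
print(r.get_state())
E
```

```text
390.3482589062746 [0.0350284  1.05984368 0.99126185] [ 0.37794269 -0.57625558 -0.72463014]
459.17522230271976 [-0.1094648   0.09631594  1.42845774] [ 0.4178123   0.15400949 -0.89538481]
{'clock': 0.1, 'joint_pos': array([ 1.66170251e+00,  4.07534328e-02,  8.38687958e-02, -3.82660646e-04,
       -1.61551024e+00, -3.33722014e-01]), 'qd': array([-0.00024563, -0.00208751,  0.00219487,  0.00076088, -0.00025373,
       -0.00067675]), 'effort': array([-4.76670320e-03, -3.69350266e+01,  3.48276401e+01,  6.95181280e+00,
       -4.62120166e-03, -3.67003452e-06]), 'tcp_pos': array([0.14412181, 0.58214639, 0.24905973]), 'tool_rot': array([ 3.13995707e+00, -1.62408533e-04, -2.42798898e-01]), 'wrist_force': array([ 0.328388  , -0.49452632,  0.48058328]), 'torque': array([ 0.0242067 ,  0.07230966, -0.02974349]), 'grasp_force': 0.0, 'gripper_width': 0.08517649254686988}
```

View pics/s1.png

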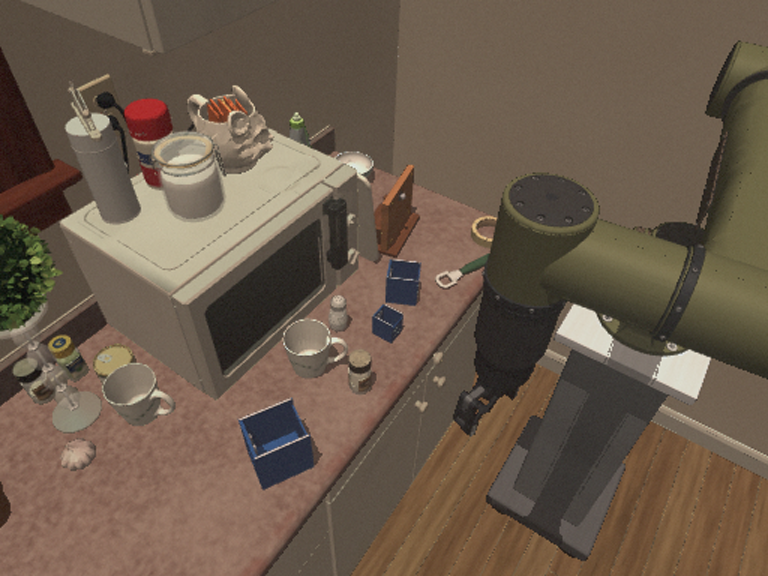

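View pics/t1.png

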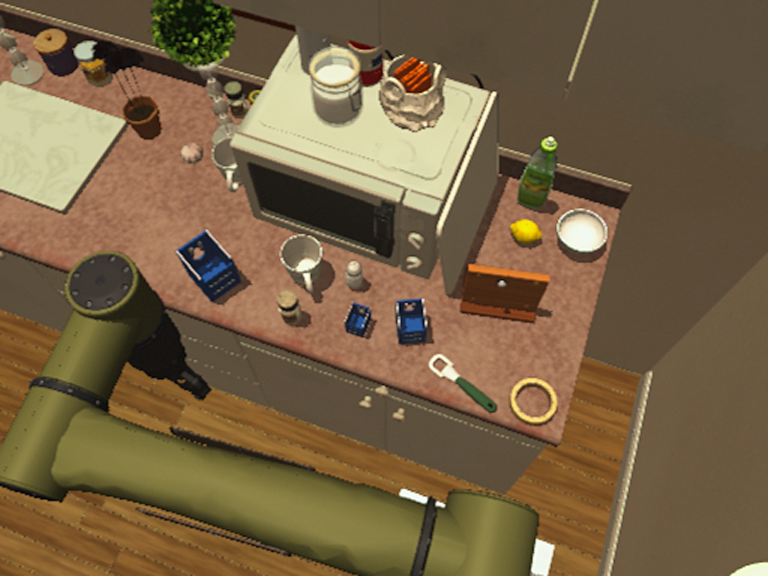

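The scene view (1.5x) shows three caddies: small (388,322), medium (403,282) and large (275,443), with the board at (397,210). In the top view they are at (358,319), (411,320) and (208,265), with the board at (505,293) and the stud head near (474,284). I'll zoom in on these.

```bash
python3 - <<'E'
from h import *
a=cap("scene");b=cap("top")
import pickle; pickle.dump((a,b),open("ab.pkl","wb"))
z=6
A=cv2.resize(a[0][105:230,240:300][...,::-1],None,fx=z-1.2,fy=z-1.2,interpolation=cv2.INTER_CUBIC)
save(b[0][170:235,255:370],"t2.png",6.9)
cv2.imwrite("pics/s2.png",A)
for c,n in((a,"s"),(b,"t")):
    h=cv2.cvtColor(c[0],cv2.COLOR_RGB2HSV); m=cv2.inRange(h,(100,90,20),(125,255,255))
    for q in cv2.findContours(m,0,2)[0]:
        if cv2.contourArea(q)>80: print(n,cv2.boundingRect(q),cv2.approxPolyDP(q,2,True)[:,0].tolist())
E
```

```text
s (171, 287, 28, 16) [[197, 287], [173, 297], [172, 302], [197, 292]]
t (231, 202, 16, 22) [[236, 202], [231, 220], [234, 217], [240, 219], [241, 222], [238, 222], [241, 223], [246, 209], [244, 214], [237, 204], [244, 207], [245, 205]]
t (265, 199, 19, 30) [[280, 199], [265, 201], [268, 218], [265, 219], [266, 228], [270, 228], [268, 225], [275, 225], [267, 225], [268, 222], [281, 221], [278, 224], [282, 225], [277, 227], [282, 226]]
t (119, 154, 41, 47) [[136, 154], [119, 167], [134, 184], [132, 187], [122, 175], [142, 200], [159, 186], [155, 175]]
```

View pics/s2.png

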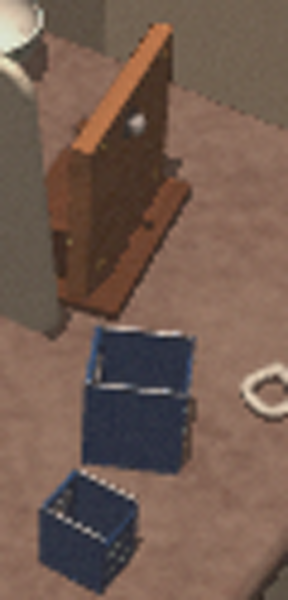

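View pics/t2.png

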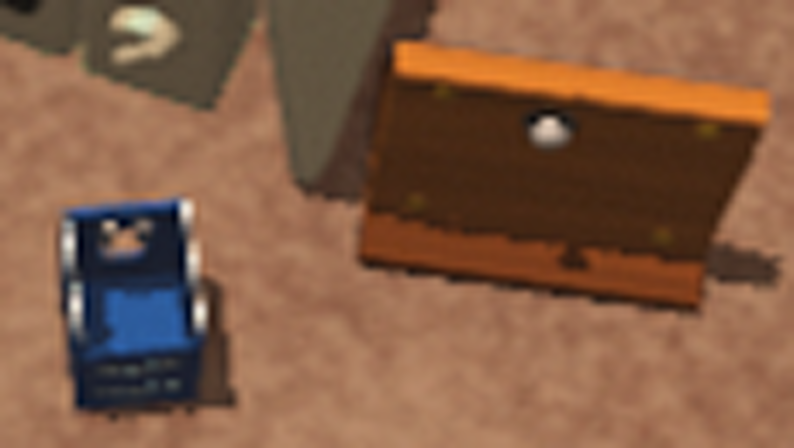

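The scene crop shows the stud head at crop (136,123), the board's top edge and the medium caddy. In the top crop, the caddy's back rim runs from (63,213) to (187,200), its front foot from (80,408) to (197,402), the board's top front edge from (393,73) to (764,122), and the stud head is at (548,130).

```bash
python3 - <<'E'
from h import *
import pickle; a,b=pickle.load(open("ab.pkl","rb"))
T=lambda x,y:((x+.5)/6.9-.5+255,(y+.5)/6.9-.5+170)
S=lambda x,y:((x+.5)/4.8-.5+240,(y+.5)/4.8-.5+105)
np.set_printoptions(precision=4,suppress=True)
def q(n,c,p,z): print(n,onz(c,*p,z))
q("backL",b,T(63,213),.08);q("backR",b,T(187,200),.08);q("frontL0",b,T(80,408),0);q("frontR0",b,T(197,402),0)
q("frontL66",b,T(76,350),.066);q("frontR66",b,T(203,340),.066)
q("sc a",a,S(97,327),.08);q("sc b",a,S(193,335),.08);q("sc c",a,S(188,392),.08);q("sc d",a,S(85,385),.08);q("sc e",a,S(83,465),0);q("sc f",a,S(182,472),0)
q("bdL",b,T(393,73),.158);q("bdR",b,T(764,122),.158);q("footL",b,T(372,207),.012);q("footR",b,T(705,262),.012);q("baseL",b,T(360,262),.0);q("baseR",b,T(697,305),.0)
q("s bdL",a,S(75,150),.158);q("s bdR",a,S(160,28),.158)
o1,d1=ray(a,*S(136,123));o2,d2=ray(b,*T(548,130))
s=np.linalg.lstsq(np.c_[d1,-d2],o2-o1,rcond=None)[0];print("stud",o1+s[0]*d1,o2+s[1]*d2)
q("mw knob side foot",b,T(300,185),0); 
q("small",b,(239,206),.06)
print([proj(b,(x,.0,.08)) for x in(.4,.5)])
E
```

```text
backL [0.5013 0.2981 0.08  ]
backR [0.5281 0.2455 0.08  ]
frontL0 [0.442  0.2667 0.    ]
frontR0 [0.4647 0.2145 0.    ]
frontL66 [0.4432 0.2704 0.066 ]
frontR66 [0.4686 0.2165 0.066 ]
sc a [0.5281 0.2469 0.08  ]
sc b [0.4688 0.2149 0.08  ]
sc c [0.4427 0.2645 0.08  ]
sc d [0.5036 0.2993 0.08  ]
sc e [0.502  0.2998 0.    ]
sc f [0.4408 0.2649 0.    ]
bdL [0.5843 0.17   0.158 ]
bdR [0.6184 0.0057 0.158 ]
footL [0.5884 0.1658 0.012 ]
footR [0.6167 0.0033 0.012 ]
baseL [0.5634 0.1629 0.    ]
baseR [0.5988 0.0003 0.    ]
s bdL [0.5977 0.1742 0.158 ]
s bdR [0.6271 0.0131 0.158 ]
stud [0.5948 0.096  0.134 ] [0.594  0.0959 0.1336]
mw knob side foot [0.5935 0.2039 0.    ]
small [0.4632 0.3703 0.06  ]
[array([343.9904, 259.0154]), array([352.4907, 230.4637])]
```

Call:
play_rows(
  moves=[
    [[35,-33,0],5],
    [[70,-66,0],10],
    [[105,-99,0],15],
    [[140,-132,0],20],
    [[175,-165,0],26],
    [[210,-198,0],31],
    [[245,-231,0],36],
    [[280,-264,0],41],
  ],
  claw=1,
)

```text
clock: 1.0
tcp_pos: [0.4252, 0.3168, 0.2501]
tool_rot: [-3.141, -0.0, 0.477]
wrist_force: [1.2, 0.0, 0.2]
gripper_width: 0.0855
grasp_force: 0.0
```

Call:
play_rows(
  moves=[
    [[30,-30,0],0],
    [[60,-60,-10],0],
    [[61,-62,-40],0],
    [[61,-62,-70],0],
    [[61,-62,-90],0],
    [[61,-62,-100],0],
    [[61,-62,-100],0],
    [[61,-62,-100],0],
  ],
)

```text
clock: 1.8
tcp_pos: [0.4856, 0.2567, 0.1512]
tool_rot: [3.141, -0.002, 0.473]
wrist_force: [0.3, -0.3, -0.0]
gripper_width: 0.0855
grasp_force: 0.0
```

```bash
python3 - <<'E'
from h import *
a=cap("scene");b=cap("top");s=r.get_state();print(s)
save(b[0][150:250,220:380],"t3.png",5)
E
```

```text
{'clock': 1.9, 'joint_pos': array([ 8.52606293e-01, -8.59194642e-02, -2.18135702e-01,  6.34551007e-04,
       -1.43614875e+00,  1.19121573e+00]), 'qd': array([ 0.00183658, -0.00105889, -0.0054552 , -0.00394541,  0.00084868,
       -0.00082225]), 'effort': array([-2.39285384e-02, -2.97001165e+01,  3.40953255e+01,  6.82305649e+00,
       -4.74501023e-03, -1.90829786e-05]), 'tcp_pos': array([0.48574088, 0.25691451, 0.15165767]), 'tool_rot': array([-3.14127602e+00, -2.49132239e-03,  4.73109720e-01]), 'wrist_force': array([-0.29538921, -0.48604411,  0.34310029]), 'torque': array([-0.02803867, -0.06067834, -0.00909189]), 'grasp_force': 0.0, 'gripper_width': 0.0853016131492349}
```

View pics/t3.png

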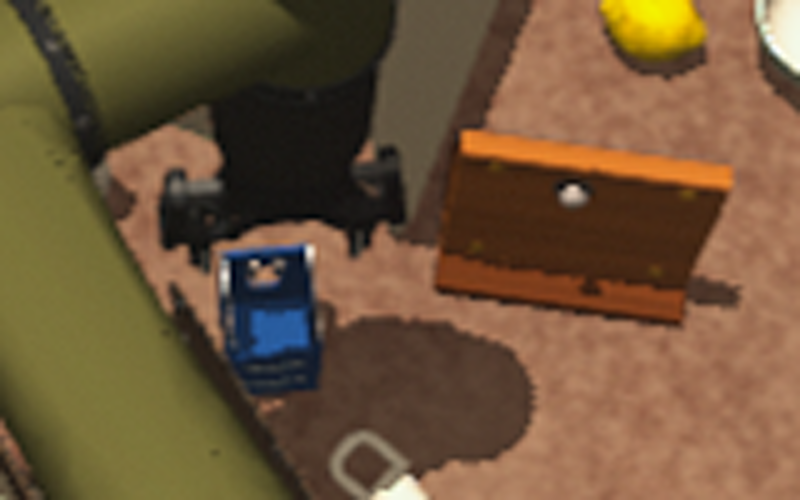

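The picture shows the open gripper straddling the caddy, at crop (265,320), with the yaw aligned. I'll descend and grasp.

Call:
play_rows(
  moves=[
    [[0,0,-30],0],
    [[0,0,-60],0],
    [[0,0,-85],0],
    [[0,0,-95],0],
    [[0,0,-96],0],
    [[0,0,-96],0],
    [[0,0,-96],0],
    [[0,0,-96],0],
  ],
)

```text
clock: 2.7
tcp_pos: [0.4858, 0.257, 0.0555]
tool_rot: [-3.141, -0.002, 0.473]
wrist_force: [-0.8, -0.3, -0.3]
gripper_width: 0.0854
grasp_force: 0.0
```

Call:
play_rows(
  moves=[
    [[0,0,0],0],
    [[0,0,0],0],
    [[0,0,0],0],
    [[0,0,0],0],
    [[0,0,0],0],
    [[0,0,0],0],
    [[0,0,0],0],
    [[0,0,0],0],
  ],
  claw=0,
  squeeze=50,
)

```text
clock: 3.5
tcp_pos: [0.4855, 0.2567, 0.0546]
tool_rot: [-3.142, -0.001, 0.473]
wrist_force: [-1.3, 1.4, 5.7]
gripper_width: 0.0598
grasp_force: 54.8
```

Call:
play_rows(
  moves=[
    [[0,0,10],0],
    [[0,0,35],0],
    [[0,0,70],0],
    [[0,0,100],0],
    [[0,0,120],0],
    [[0,0,130],0],
    [[0,0,130],0],
    [[0,0,130],0],
  ],
)

```text
clock: 4.3
tcp_pos: [0.4847, 0.2562, 0.1823]
tool_rot: [3.141, 0.002, 0.473]
wrist_force: [-1.5, -0.7, -1.5]
gripper_width: 0.0596
grasp_force: 54.3
```

Call:
play_rows(
  moves=[
    [[4,-25,0],-2],
    [[8,-60,0],-5],
    [[14,-100,0],-9],
    [[20,-135,-8],-12],
    [[26,-162,-16],-15],
    [[30,-176,-25],-16],
    [[30,-176,-29],-16],
    [[30,-176,-29],-16],
  ],
)

```text
clock: 5.1
tcp_pos: [0.5146, 0.0804, 0.1531]
tool_rot: [3.141, 0.003, 0.194]
wrist_force: [0.6, -0.6, -1.2]
gripper_width: 0.0595
grasp_force: 54.4
```

```bash
python3 - <<'E'
from h import *
import pickle
a=cap("scene");b=cap("top");s=r.get_state();print(s["tcp_pos"],s["tool_rot"],s["wrist_force"])
pickle.dump((a,b),open("ab2.pkl","wb"))
A=cv2.resize(a[0][95:195,225:305],None,fx=4.9,fy=6,interpolation=cv2.INTER_CUBIC)
A=cv2.resize(a[0][95:195,235:300],None,fx=6,fy=6,interpolation=cv2.INTER_CUBIC)
B=cv2.resize(b[0][160:260,300:368],None,fx=6,fy=6,interpolation=cv2.INTER_CUBIC)
save(np.hstack([A,B]),"st4.png")
E
```

```text
[0.51508355 0.08109753 0.15461392] [3.14129936e+00 6.09022315e-04 1.94867050e-01] [ 0.73250262 -0.16445737 -0.63926792]
```

View pics/st4.png

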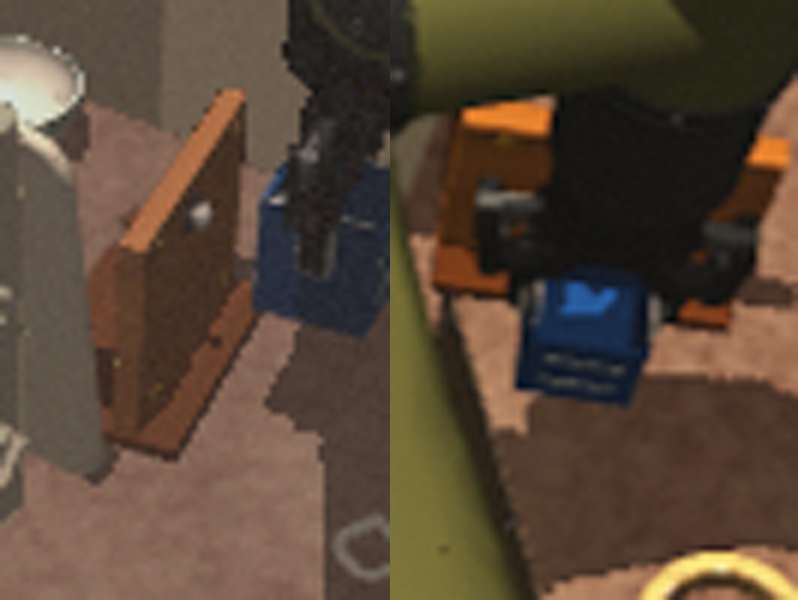

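The left crop shows the caddy's back facing the stud, with the stud head at (203,215) and the caddy's back edge near x=258. The right crop shows its front foot from (518,388) to (632,405), close to parallel with the board's base edge.

```bash
python3 - <<'E'
from h import *
import pickle; a,b=pickle.load(open("ab2.pkl","rb"))
T=lambda x,y:((x-390+.5)/6-.5+300,(y+.5)/6-.5+160)
S=lambda x,y:((x+.5)/6-.5+235,(y+.5)/6-.5+95)
X=np.array([.9813,.1925,0]);Y=np.array([-.1925,.9813,0])
def q(n,p): print(n,p.round(4),"s,l",(p@X).round(4),(p@Y).round(4))
L=onz(b,*T(518,388),.1);R=onz(b,*T(632,405),.1);q("fL",L);q("fR",R);q("mid",(L+R)/2);print(np.degrees(np.arctan2(-(L-R)[0],(L-R)[1])))
q("back L edge top",onz(a,*S(262,193),.18));q("back L bot",onz(a,*S(257,310),.1))
q("stud",onz(a,*S(203,214),.134)); q("tcp",r.get_state()["tcp_pos"])
q("bL",onz(a,*S(125,250),.158));q("bR",onz(a,*S(235,93),.158))
E
```

```text
fL [0.4769 0.0994 0.1   ] s,l 0.4871 0.0057
fR [0.4883 0.0411 0.1   ] s,l 0.4871 -0.0537
mid [0.4826 0.0703 0.1   ] s,l 0.4871 -0.024
11.083834719269703
back L edge top [0.5464 0.1111 0.18  ] s,l 0.5576 0.0039
back L bot [0.5405 0.1157 0.1   ] s,l 0.5526 0.0095
stud [0.5933 0.0951 0.134 ] s,l 0.6005 -0.0209
tcp [0.5151 0.0811 0.1546] s,l 0.5211 -0.0196
bL [0.596  0.1757 0.158 ] s,l 0.6187 0.0576
bR [0.6258 0.0095 0.158 ] s,l 0.6159 -0.1111
```

Call:
play_rows(
  moves=[
    [[7,1.4,0],0],
    [[14,2.7,0],0],
    [[20,3.9,0],0],
    [[25,4.9,0],0],
    [[28,5.5,0],0],
    [[31,6.1,0],0],
    [[33,6.5,0],0],
    [[35,6.8,0],0],
  ],
)

```text
clock: 6.0
tcp_pos: [0.5504, 0.0872, 0.155]
tool_rot: [3.142, -0.0, 0.193]
wrist_force: [-0.5, -0.3, -0.9]
gripper_width: 0.0595
grasp_force: 54.4
```

Call:
play_rows(
  moves=[
    [[1,0.2,0],0],
    [[2,0.4,0],0],
    [[3,0.6,0],0],
    [[4,0.8,0],0],
    [[5,1,0],0],
    [[6,1.2,0],0],
    [[6,1.2,0],0],
    [[6,1.2,0],0],
  ],
)

```text
clock: 6.8
tcp_pos: [0.5561, 0.0884, 0.1548]
tool_rot: [3.141, 0.0, 0.194]
wrist_force: [-0.4, -0.2, -1.7]
gripper_width: 0.0594
grasp_force: 54.5
```

Call:
play_rows(
  moves=[
    [[1,0.2,0],0],
    [[2,0.4,0],0],
    [[3,0.6,0],0],
    [[4,0.8,0],0],
    [[5,1,0],0],
    [[5,1,0],0],
    [[5,1,0],0],
    [[5,1,0],0],
  ],
)

```text
clock: 7.6
tcp_pos: [0.5603, 0.0893, 0.154]
tool_rot: [3.142, 0.003, 0.194]
wrist_force: [-5.2, 1.2, -2.9]
gripper_width: 0.0597
grasp_force: 54.5
```

Call:
play_rows(
  moves=[
    [[0,1,-1],0],
    [[-0.3,1.5,-1.5],0],
    [[-0.3,1.5,-1.5],0],
    [[0.7,1.7,-1.5],0],
    [[1.7,1.9,-1.5],0],
    [[1.7,1.9,-1.5],0],
    [[1.7,1.9,-1.5],0],
    [[1.7,1.9,-1.5],0],
  ],
)

```text
clock: 8.4
tcp_pos: [0.5631, 0.0913, 0.1537]
tool_rot: [3.142, -0.0, 0.194]
wrist_force: [-0.0, 0.0, -1.4]
gripper_width: 0.0595
grasp_force: 54.5
```

Call:
play_rows(
  moves=[
    [[1,0.2,0],0],
    [[2,0.4,0],0],
    [[3,0.6,0],0],
    [[4,0.8,0],0],
    [[5,1,0],0],
    [[5,1,0],0],
    [[5,1,0],0],
    [[5,1,0],0],
  ],
)

```text
clock: 9.2
tcp_pos: [0.5646, 0.0915, 0.1534]
tool_rot: [3.141, 0.008, 0.195]
wrist_force: [-19.3, -3.9, 7.7]
gripper_width: 0.0594
grasp_force: 55.5
```

Call:
play_rows(
  moves=[
    [[-2,-0.4,0],0],
    [[-2,-0.4,1],0],
    [[-2,-0.4,1.5],0],
    [[-2,-0.4,1.5],0],
    [[-2,-0.4,1.5],0],
    [[-2,-0.4,1.5],0],
    [[-2,-0.4,1.5],0],
    [[-2,-0.4,1.5],0],
  ],
)

```text
clock: 10.0
tcp_pos: [0.5645, 0.0915, 0.1536]
tool_rot: [3.141, 0.005, 0.194]
wrist_force: [-5.8, -0.7, -2.9]
gripper_width: 0.0595
grasp_force: 54.5
```

Call:
play_rows(
  moves=[
    [[0.5,0.1,-0.3],0],
    [[1,0.2,-0.4],0],
    [[1.5,0.3,-0.4],0],
    [[2,0.4,-0.4],0],
    [[2,0.4,-0.4],0],
    [[2,0.4,-0.4],0],
    [[2,0.4,-0.4],0],
    [[2,0.4,-0.4],0],
  ],
)

```text
clock: 10.8
tcp_pos: [0.5647, 0.0914, 0.1537]
tool_rot: [3.141, 0.009, 0.194]
wrist_force: [-18.4, -1.4, 3.4]
gripper_width: 0.0591
grasp_force: 55.3
```

```bash
python3 - <<'E'
from h import *
a=cap("scene");b=cap("top")
for i in range(4):
    s=r.get_state();print(s["clock"],s["tcp_pos"],s["wrist_force"],s["torque"],s["tool_rot"])
    a=cap("scene")
A=cv2.resize(a[0][95:195,235:300],None,fx=6,fy=6,interpolation=cv2.INTER_CUBIC)
B=cv2.resize(b[0][160:260,300:368],None,fx=6,fy=6,interpolation=cv2.INTER_CUBIC)
save(np.hstack([A,B]),"st5.png")
E
```

```text
10.9 [0.56464416 0.09147105 0.15368704] [-18.39680461  -1.94851605   3.02803634] [-0.48802882  5.81962845  0.47019456] [3.14074612 0.00892349 0.19442727]
10.95 [0.5646385  0.09146821 0.15364122] [-18.22861449  -2.60177939   3.50513776] [-0.41523361  5.79636352  0.53953128] [3.14068646 0.00896438 0.19446562]
11.0 [0.5646567  0.09146022 0.15368308] [-18.00488327  -1.50275803   3.96206425] [-0.50721198  5.79018261  0.45537947] [3.14071471 0.00888756 0.1944413 ]
11.05 [0.56465428 0.09145248 0.15369097] [-18.4857952   -2.70229448   4.14899443] [-0.46734856  5.7773464   0.47515147] [3.14072005 0.00889658 0.19444294]
```

View pics/st5.png

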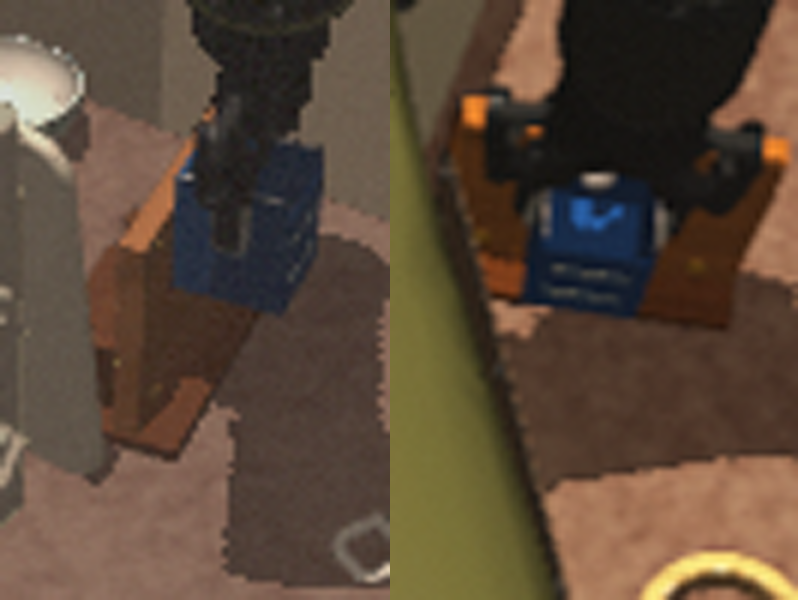

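The right crop shows the white stud head at (600,180) inside the caddy, past its back. In the left crop the back lies on the board, and the force is purely normal, so it has entered. I'll ease the push and slide down.

Call:
play_rows(
  moves=[
    [[-1,-0.2,0],0],
    [[-1.5,-0.3,-1],0],
    [[-1.5,-0.3,-2],0],
    [[-1.5,-0.3,-3],0],
    [[-1.5,-0.3,-4],0],
    [[-1.5,-0.3,-5],0],
    [[-1.5,-0.3,-6],0],
    [[-1.5,-0.3,-6],0],
  ],
)

```text
clock: 11.9
tcp_pos: [0.5646, 0.0913, 0.1487]
tool_rot: [3.141, 0.005, 0.194]
wrist_force: [-13.0, -1.7, 4.0]
gripper_width: 0.0595
grasp_force: 55.4
```

Call:
play_rows(
  moves=[
    [[-0.5,-0.1,-1],0],
    [[-1,-0.2,-2],0],
    [[-1,-0.2,-3],0],
    [[-1,-0.2,-4],0],
    [[-1,-0.2,-5],0],
    [[-1,-0.2,-6],0],
    [[-1,-0.2,-6],0],
    [[-1,-0.2,-6],0],
  ],
)

```text
clock: 12.7
tcp_pos: [0.5645, 0.0914, 0.1427]
tool_rot: [3.141, 0.002, 0.194]
wrist_force: [-7.9, -1.2, 1.2]
gripper_width: 0.0595
grasp_force: 55.3
```

Call:
play_rows(
  moves=[
    [[0,0,-1],0],
    [[0,0,-2],0],
    [[0,0,-3],0],
    [[0,0,-4],0],
    [[0,0,-4.5],0],
    [[0,0,-5],0],
    [[0,0,-5],0],
    [[0,0,-5],0],
  ],
)

```text
clock: 13.5
tcp_pos: [0.5645, 0.0914, 0.1382]
tool_rot: [3.141, 0.002, 0.194]
wrist_force: [-10.0, -1.3, 3.8]
gripper_width: 0.0595
grasp_force: 55.3
```

Call:
play_rows(
  moves=[
    [[0,0,-1],0],
    [[0,0,-2],0],
    [[0,0,-3],0],
    [[0,0,-3.5],0],
    [[0,0,-4],0],
    [[0,0,-4],0],
    [[0,0,-4],0],
    [[0,0,-4],0],
  ],
)

```text
clock: 14.3
tcp_pos: [0.5646, 0.0913, 0.1349]
tool_rot: [3.141, 0.002, 0.194]
wrist_force: [-10.9, -2.1, 5.9]
gripper_width: 0.0591
grasp_force: 55.5
```

Call:
play_rows(
  moves=[
    [[0,0,-0.5],0],
    [[0,0,-1],0],
    [[0,0,-1.5],0],
    [[0,0,-2],0],
    [[0,0,-2],0],
    [[0,0,-2],0],
    [[0,0,-2],0],
    [[0,0,-2],0],
  ],
)

```text
clock: 15.1
tcp_pos: [0.5646, 0.0913, 0.1328]
tool_rot: [3.141, 0.002, 0.194]
wrist_force: [-11.5, -1.2, 6.1]
gripper_width: 0.0597
grasp_force: 55.6
```

Call:
play_rows(
  moves=[
    [[0,0,-0.5],0],
    [[0,0,-1],0],
    [[0,0,-1.5],0],
    [[0,0,-2],0],
    [[0,0,-2],0],
    [[0,0,-2],0],
    [[0,0,-2],0],
    [[0,0,-2],0],
  ],
)

```text
clock: 15.9
tcp_pos: [0.5646, 0.0913, 0.131]
tool_rot: [3.141, 0.002, 0.194]
wrist_force: [-10.7, -2.0, 7.2]
gripper_width: 0.0598
grasp_force: 55.6
```

Call:
play_rows(
  moves=[
    [[0,0,-0.5],0],
    [[0,0,-1],0],
    [[0,0,-1.5],0],
    [[0,0,-2],0],
    [[0,0,-2],0],
    [[0,0,-2],0],
    [[0,0,-2],0],
    [[0,0,-2],0],
  ],
)

```text
clock: 16.7
tcp_pos: [0.5646, 0.0912, 0.1304]
tool_rot: [3.14, 0.001, 0.195]
wrist_force: [-15.1, -1.4, 13.3]
gripper_width: 0.0596
grasp_force: 56.3
```

```bash
python3 - <<'E'
from h import *
a=cap("scene");b=cap("top")
s=r.get_state();print(s["tcp_pos"],s["wrist_force"],s["torque"])
A=cv2.resize(a[0][95:195,235:300],None,fx=6,fy=6,interpolation=cv2.INTER_CUBIC)
B=cv2.resize(b[0][160:260,300:368],None,fx=6,fy=6,interpolation=cv2.INTER_CUBIC)
save(np.hstack([A,B]),"st6.png")
E
```

```text
[0.56459163 0.09118949 0.1304387 ] [-16.4604125   -2.36974825  12.8614331 ] [-0.37255615  4.7823466   0.56978005]
```

View pics/st6.png

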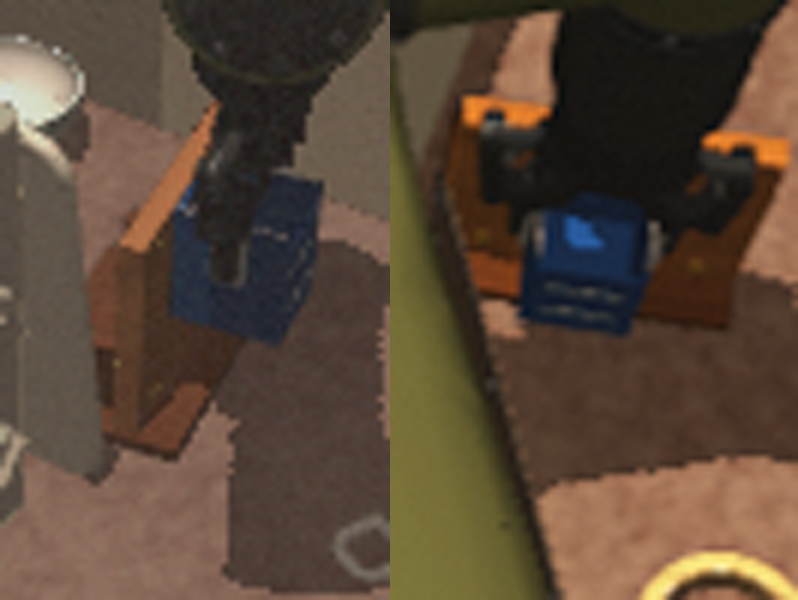

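The caddy sits flat and lower on the board. Its foot in the scene crop is at (275,340), and the force is rising at what looks like the hard stop. One more small push will confirm it.

Call:
play_rows(
  moves=[
    [[0,0,-0.5],0],
    [[0,0,-1],0],
    [[0,0,-1],0],
    [[0,0,-1.5],0],
    [[0,0,-1.5],0],
    [[0,0,-1.5],0],
    [[0,0,-1.5],0],
    [[0,0,-1.5],0],
  ],
)

```text
clock: 17.6
tcp_pos: [0.5646, 0.0912, 0.1302]
tool_rot: [3.14, 0.0, 0.195]
wrist_force: [-18.5, -1.3, 18.6]
gripper_width: 0.0593
grasp_force: 56.8
```

Call:
play_rows(
  moves=[
    [[-0.5,-0.1,1],0],
    [[-1,-0.2,2],0],
    [[-1.5,-0.3,2.5],0],
    [[-1.5,-0.3,3],0],
    [[-1.5,-0.3,3],0],
    [[-1.5,-0.3,3],0],
    [[-1.5,-0.3,3],0],
    [[-1.5,-0.3,3],0],
  ],
)

```text
clock: 18.4
tcp_pos: [0.5645, 0.0913, 0.1303]
tool_rot: [3.141, -0.002, 0.194]
wrist_force: [-3.0, -2.8, 7.3]
gripper_width: 0.06
grasp_force: 55.6
```

Call:
play_rows(
  moves=[
    [[0,0,0],0],
    [[0,0,0],0],
    [[0,0,0],0],
    [[0,0,0],0],
    [[0,0,0],0],
    [[0,0,0],0],
    [[0,0,0],0],
    [[0,0,0],0],
  ],
  claw=1,
)

```text
clock: 19.2
tcp_pos: [0.5639, 0.0915, 0.1291]
tool_rot: [3.142, -0.0, 0.194]
wrist_force: [-0.5, 0.1, 0.8]
gripper_width: 0.0854
grasp_force: 0.0
```

Call:
play_rows(
  moves=[
    [[0,0,5],0],
    [[0,0,15],0],
    [[0,0,30],0],
    [[0,0,50],0],
    [[0,0,75],0],
    [[-30,0,100],0],
    [[-70,0,110],0],
    [[-100,0,110],0],
  ],
)

```text
clock: 20.0
tcp_pos: [0.4634, 0.0913, 0.2429]
tool_rot: [-3.141, -0.005, 0.193]
wrist_force: [-0.5, 0.7, 0.9]
gripper_width: 0.0854
grasp_force: 0.0
```

```bash
python3 - <<'E'
from h import *
a=cap("scene");b=cap("top")
s=r.get_state();print(s["tcp_pos"],s["wrist_force"],s["clock"])
A=cv2.resize(a[0][95:195,235:300],None,fx=6,fy=6,interpolation=cv2.INTER_CUBIC)
B=cv2.resize(b[0][160:260,300:368],None,fx=6,fy=6,interpolation=cv2.INTER_CUBIC)
save(np.hstack([A,B]),"st7.png")
E
```

```text
[0.46240128 0.09155792 0.2426139 ] [0.87881234 0.08108916 0.21165528] 20.1
```

View pics/st7.png

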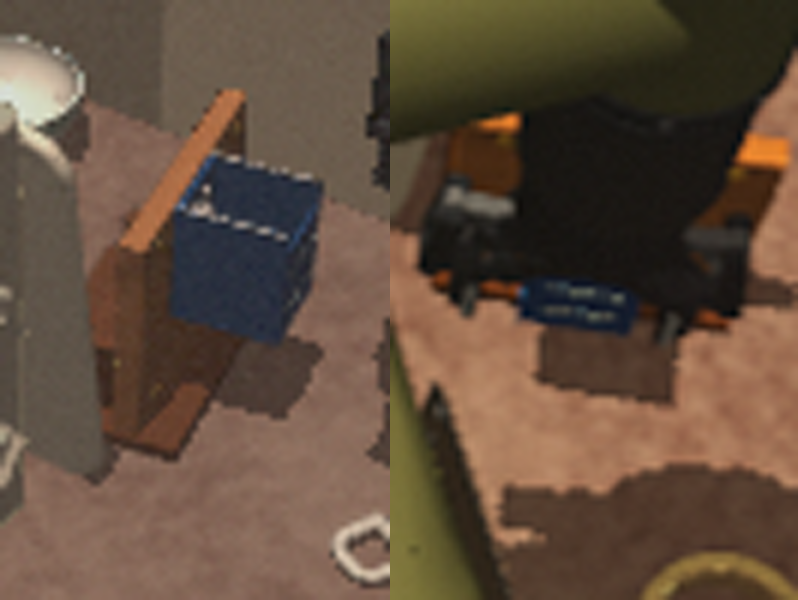

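The caddy hangs flat and level on the board with the gripper clear of it. The stud head shows at crop (203,200), just below the back rim.

```bash
python3 -c "
from cell import r
print(r.finish_job())"
```

```text
the job is handed in; nothing more can be done
None
```

I hung the blue caddy on the stud: its back is flat on the board, and I pushed it down with about 20 N until it stopped moving. After I let go it stayed up and looked level, with the arm clear, and I handed the job in at about 20 s; no verdict came back.

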